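# Clamp a sheet specimen in the star-handle test cell

### The arm

A 6-joint arm with a two-finger parallel gripper is mounted at the origin on a cart in front of the work surface, level with it; the furniture and walls round the work are solid. World frame = base frame: x ahead of the robot, y to its left, z up, the work surface at z = 0. Lengths are in m, angles in rad, forces in N, time in s.
With the tool pointing down it reaches from about 0.3 to 0.875 m from the base axis. Payload 4.2 kg.
Tool frame: the origin (TCP) lies midway between the tips of the shut fingers; the grasp point (between the pads) lies 19 mm behind it (robot.grasp_offset is the distance from the TCP to the grasp point, in m); z points along the fingers, y is the line along which they close (so a half turn about z gives the same grasp; the last joint's range is limited). The gripper opens to 85 mm and grips with 20 to 120 N. Pads are 22 mm wide; open, the fingers measure 114 mm over their backs; the gripper's body (76 mm by 85 mm) begins 54 mm behind the grasp point. The pads swing forward as they close: fully open they stand 13 mm farther back than shut.
Start: joints at [1.195, 0.32, 1.565, -0, 1.257, -0.02], TCP at [0.2, 0.539, 0.231] pointing down, gripper open.
Joint ranges: [-3.11, 3.11], [-0.84, 2.01], [0.21, 2.61], [-1.34, 4.49], [0.05, 2.63], [-2.56, 2.56]. Speed limits (rad/s): [2.57, 2.57, 3.14, 3.14, 3.14, 3.14].

### API

Orientations are given as a unit quaternion [x, y, z, w].
In Python, from plant import robot, imaging gives the robot as it stands.
- The arm moves only by the tool drive_tool, never from a script. Its argument "motion" is text: rows parted by semicolons, each of 7 numbers parted by spaces: the shift along the tool's x, y, z in mm, then the turn, a rotation vector about the tool's x, y, z in degrees, then the opening, from -1 (shut) to 1 (fully open). In form: tx ty tz rx ry rz fingers; .... A call has 1 to 5 rows; each row is the pose to reach, as a shift and turn from the pose commanded when the call began, along the tool's axes at that moment; what a row does not reach only later rows make up. A row lasts 1/8 s, in which the tool goes at most 62.5 mm and 10.7 degrees, less where a joint would pass 70% of its speed; a pose out of reach is approached as far as the arm can. A call with a gripper value outside its range is refused whole. The fingers move at their own pace and stop on an object; the grip force is fixed at half the most. Time passes only in rows, so rows that repeat a pose let the fingers close. It gives the time, the measured TCP pose, the force, the opening and the grip force at its end, in the units of the state.
- robot.get_obs(): the state, without advancing time (a new reading comes with each control period).
- imaging.grab_frame(name): name is "side" or "top"; returns the picture (400x640x3 uint8, blue, green, red); there is no depth.
- imaging.camera_params(name): a dict with "K" (3x3 intrinsics, pixels), "D" ([k1, k2, p1, p2, k3] as OpenCV has them; the pictures are not rectified), "xyz" and "rotation" of the camera in the world. Camera axes: x right, y down, z forward; pixel columns grow to the right and rows downward; lengths in m; the calibration is good to about 2 mm. A picture is of the moment at which its call begins. camera_params takes no time and is no camera call.
- robot.finish_job(): hands the job in; it is judged then, once.
The state is a dict: "time_s": time; "joint_positions": joint angles; "dq": joint speeds; "tau": joint torques, N m; "ee_pos": TCP position; "orientation": TCP orientation; "ft_force": force on the tool from outside, world axes, zero at the start; "moment": the same for the moment, N m; "gripper_width": finger opening in m; "finger_force": force on a finger pad.
Only numpy, scipy, OpenCV 4.12 (cv2) and the standard library are available. Lean on these libraries where they do the work, as an engineer would, in place of code of your own. Each camera call takes 0.05 s, during which the arm holds its last target. There are 200 camera calls.

### The job

Load the green laminate panel from the rack into the sheet test cell: lay it flat on the black bed between the guides, silvered end first and right up against the back stop. Then turn the star handle on top clockwise until it comes up against its stop and the brass electrode is clamped firmly on the silver spot. Leave the brown panel standing in the rack and the bottle, coil and tape where they are.

Things in the scene. Friction and masses are not known exactly. Their poses are not given: they have to be found in the camera images.
- press: Sheet test cell, fixed on the bench: grey base, black bed, two steel columns, grey crosshead, star handle on top. Origin: on the bench surface under the vertical axis of spindle and star. Axes: x level, the way a panel is slid in (open mouth at -x), y across, z up. Bed top 34 mm above the bench. Back stop: its face at x = +35 mm. Base and bed reach from x = -87 to +63 mm, y +-88 mm.
- mouth (a point): Middle of the front edge of the bed top: x = -87 mm, 34 mm above the bench, in the press's frame; farther out is only open bench. Two guides stand 8 mm above the bed, 68 mm apart, from x = -74 mm to the stop, with flared mouths from -87 mm.
- crosshead (a point): Middle of the crosshead's top, on the axis, 122 mm above the bench. Crosshead 46 mm (x) by 176 mm (y), 24 mm thick; on it two column nuts at y = +-72 mm, up to 130 mm above the bench. Columns below it: 20 mm thick at y = +-68 mm.
- seat (a point): Point on the spindle axis 38 mm above the bench: where the centre of the silver spot belongs when the panel lies on the bed against the stop.
- hub (a point): Centre of the star handle, on its vertical axis, 148 mm above the bench, level with the spokes. Conical dark hub 58 mm across, top at 164 mm; four level steel spokes 90 degrees apart, 10 mm thick, black end balls 19 mm across centred 66 mm from the axis (outermost 76 mm). The spindle, 18 mm thick, sticks up through the hub to 180 mm above the bench when raised.
- star (a joint): Angle of the star in rad, 0 (electrode fully raised) to 4.7 (stop), growing as it turns clockwise seen from above. At 0 the spokes point along the press's +x, +y, -x and -y; at q each has turned clockwise by q. It stays where left; friction 0.15 N m, about 3 N of push on a spoke 50 mm from the axis. It lowers the spindle 3.2 mm per rad.
- electrode: Sprung brass electrode, 44 mm across, under the spindle. Its underside is 54 mm above the bench at star = 0 and 3.2 mm lower per rad; it meets a panel on the bed at star = 3.75, then its spring gives up to 3 mm (6 N at first, 15 N at the star's stop). Origin on the axis, at bench level when star = 0.
- panel_green: Green laminate panel 190 x 60 x 8 mm, 0.15 kg, loose, at first standing on a long edge in a groove of the rack. Origin: middle of that edge. Axes: x along the length to the silvered end (+-95 mm), y through the thickness (+-4 mm), z up the width (0 to 60 mm). A silver spot 40 mm across on both faces (either may be up); a small hole marks the plain end. Balanced at its middle.
- spot (a point): Centre of the silver spot, at mid-thickness of the green panel (x = 60, y = 0, z = 30 mm in its frame).
- panel_brown: Brown panel of the same size and kind, standing in the other groove of the rack, loose; to be left there.
- rack: White rack, fixed: two grooved bars across y, 112 mm long, 18 mm wide, at x = +-55 mm, joined by rods. Origin: centre of its underside, on the bench; x along the panels. Two grooves at y = +-25 mm, 11 mm wide, floor 8 mm and bar tops 30 mm above the bench; standing panels reach 68 mm above the bench. Either panel may be in either groove.
- component_meter: Long measuring instrument standing behind the middle of the bench, fixed, to be kept clear of: its front is 157 mm nearer the robot than its origin, its sides 178 mm to either side, 120 mm tall; the brown mailers on it overhang its front by 20 mm, 160 to 205 mm above the bench. The bench's front edge is 185 mm nearer the robot than its front.
- alcohol_bottle: White bottle with blue cap, 43 mm across, 100 mm tall, loose; origin at the centre of its underside.
- coil_standard: Round grey-blue coil with two brass terminals, 50 mm across, 46 mm tall, loose; origin at the centre of its underside.
- tape_kapton: Roll of amber tape, 59 mm across, 19 mm tall, loose; origin at the centre of its underside.

How it is judged:
On the way:
1. the green panel lies flat on the bed with its silver spot under the raised electrode (horizontal distance between spot and seat below 0.009 m and angle between the y axis of panel_green and the z axis of press, either way round below 0.06 rad and z of spot in the frame of press between 0.034 and 0.042 m and value of joint star below 3.4 rad), for 0.2 s.
At the end, for the whole second after the job is handed in: The green panel lies flat on the bed (within 0.06 rad), the centre of its silver spot within 9 mm of the spindle axis, at rest; the star stands past 4.3 rad (stop at 4.7) and the electrode presses on the panel with more than 7 N (horizontal distance between spot and seat below 0.009 m and angle between the y axis of panel_green and the z axis of press, either way round below 0.06 rad and z of spot in the frame of press between 0.034 and 0.042 m and value of joint star above 4.3 rad and contact force between electrode and panel_green above 7 N and linear speed of panel_green below 0.01 m/s); the robot touches nothing.
It fails at once if the brown panel is shifted by more than 15 mm or tipped over (distance of panel_brown from where it was at the start of the episode above 0.015 m or angle between panel_brown's own z axis and vertical above 0.3 rad).
It fails at once if the bottle is shifted by more than 30 mm (distance of alcohol_bottle from where it was at the start of the episode above 0.03 m).
It fails at once if the coil is shifted by more than 30 mm (distance of coil_standard from where it was at the start of the episode above 0.03 m).
It fails at once if the tape is shifted by more than 30 mm (distance of tape_kapton from where it was at the start of the episode above 0.03 m).
It also fails if it takes over 72 s, if anything falls off the work surface, if the arm or the gripper's body presses on something with over 40 N, if the wrist force passes 120 N, or if a joint passes its speed limit or range.

## Working session

There is one attempt and no reset: what is moved stays moved. The work goes in short steps, Python scripts to look and compute and a tool call to move; the robot and the scene stay as the last step left them, time stands still between calls to the robot, and variables do not carry over. Pictures are saved under pics/ and viewed, at most 10 in all, crops included, and the job is handed in when it is done.

Besides the shell and the picture viewer there is one more tool, called after "Request:" in YAML: its name, and indented under it one key for each argument. drive_tool: Moves the arm, as the interface text tells. Its arguments: {"type":"object","properties":{"motion":{"type":"string"}},"required":["motion"]}

```bash
mkdir -p pics; ls; python3 - <<'E'
from plant import robot, imaging
import cv2
for n in("side","top"):
    cv2.imwrite(f"pics/{n}0.png",imaging.grab_frame(n)); print(n,imaging.camera_params(n))
print(robot.get_obs())
E
```

```text
pics
side {'K': array([[363.625713  ,   0.        , 311.45080922],
       [  0.        , 363.625713  , 203.73515101],
       [  0.        ,   0.        ,   1.        ]]), 'D': array([-0.03476354,  0.        ,  0.        ,  0.        ,  0.        ]), 'xyz': array([0.85908736, 1.03289729, 0.79332827]), 'rotation': array([ 0.13835241,  0.86889192, -0.46833958, -0.08089178])}
top {'K': array([[410.81926268,   0.        , 317.1025895 ],
       [  0.        , 410.81926268, 204.42092232],
       [  0.        ,   0.        ,   1.        ]]), 'D': array([-0.0616805,  0.       ,  0.       ,  0.       ,  0.       ]), 'xyz': array([ 0.12516443, -0.06310309,  1.42611862]), 'rotation': array([ 0.8012532 , -0.57816291,  0.09357632, -0.1223292 ])}
{'time_s': 0.1, 'joint_positions': array([ 1.19499552e+00,  3.20203635e-01,  1.56554937e+00,  2.80996888e-05,
        1.25742532e+00, -1.99540947e-02]), 'dq': array([-0.00062869, -0.00100977, -0.0020291 ,  0.00194509, -0.00079919,
        0.00039933]), 'tau': array([ 1.62917797e-03, -4.16416025e+01, -2.34699672e+01, -4.88131050e-06,
        5.07088378e-03, -1.85823018e-05]), 'ee_pos': array([0.20012842, 0.53858667, 0.2305833 ]), 'orientation': array([ 1.76990312e-01,  9.84212274e-01, -7.74740970e-04, -1.68964619e-04]), 'ft_force': array([-0.47332333,  1.6026819 , -0.07925377]), 'moment': array([ 0.01890653, -0.05336906,  0.01197162]), 'finger_force': 0.0, 'gripper_width': 0.08537008427363085}
```

View pics/side0.png

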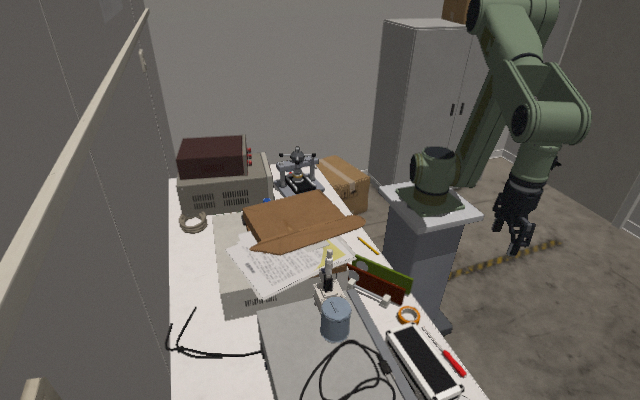

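View pics/top0.png

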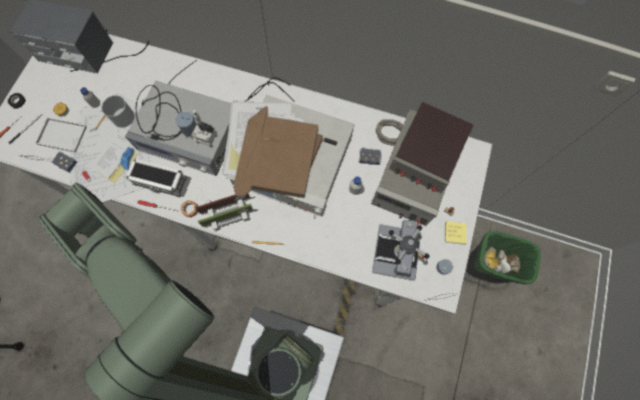

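The side view shows the press at about (297,172) and the rack with green and brown panels at (380,280). In the top view, the press is at about (405,250), the rack at (228,210), the tape at (189,208), the bottle at (357,184) and the coil at (445,267).

```bash
cat > h.py <<'E'
import numpy as np, cv2
from scipy.spatial.transform import Rotation as R
from plant import robot, imaging
P={n:imaging.camera_params(n) for n in("side","top")}
def ray(n,uv):
    p=P[n]; q=cv2.undistortPoints(np.array([[uv]],float),p["K"],p["D"])[0,0]
    return p["xyz"],R.from_quat(p["rotation"]).apply([q[0],q[1],1])
def plane(n,uv,z):
    o,d=ray(n,uv); return o+d*(z-o[2])/d[2]
def tri(uvs,uvt):
    o1,d1=ray("side",uvs);o2,d2=ray("top",uvt)
    s=np.linalg.lstsq(np.c_[d1,-d2],o2-o1,rcond=None)[0]; a=o1+d1*s[0];b=o2+d2*s[1]
    return (a+b)/2,np.linalg.norm(a-b)
def proj(n,X):
    p=P[n]; r=R.from_quat(p["rotation"]).inv()
    return cv2.projectPoints((r.apply(np.atleast_2d(X)-p["xyz"])),np.zeros(3),np.zeros(3),p["K"],p["D"])[0][:,0]
def crop(n,img,x0,y0,w,h,k,name):
    cv2.imwrite("pics/"+name,cv2.resize(img[y0:y0+h,x0:x0+w],None,fx=k,fy=k,interpolation=cv2.INTER_CUBIC))
E
python3 - <<'E'
from h import *
t=cv2.imread("pics/top0.png");s=cv2.imread("pics/side0.png")
def up(i,x,y,w,h,k): return cv2.resize(i[y:y+h,x:x+w],(400*k//k,300),interpolation=cv2.INTER_CUBIC)
a=np.hstack([up(t,360,205,100,75,4),up(t,180,175,100,75,4)])
b=np.hstack([up(s,260,130,100,75,4),up(s,320,250,100,75,4)])
cv2.imwrite("pics/c1.png",np.vstack([a,b]))
for n,uv,z in [("rack","228,210",.06),("press","408,238",.15),("tape","189,208",.02),("bottle","357,182",.1),("coil","445,267",.04)]:
    print(n,plane("top",[float(v) for v in uv.split(",")],z))
E
```

```text
rack [0.42560953 0.35054851 0.06      ]
press [ 0.50055818 -0.25628878  0.15      ]
tape [0.39672541 0.4991733  0.02      ]
bottle [ 0.65168262 -0.04605193  0.1       ]
coil [ 0.47454825 -0.41952906  0.04      ]
```

View pics/c1.png

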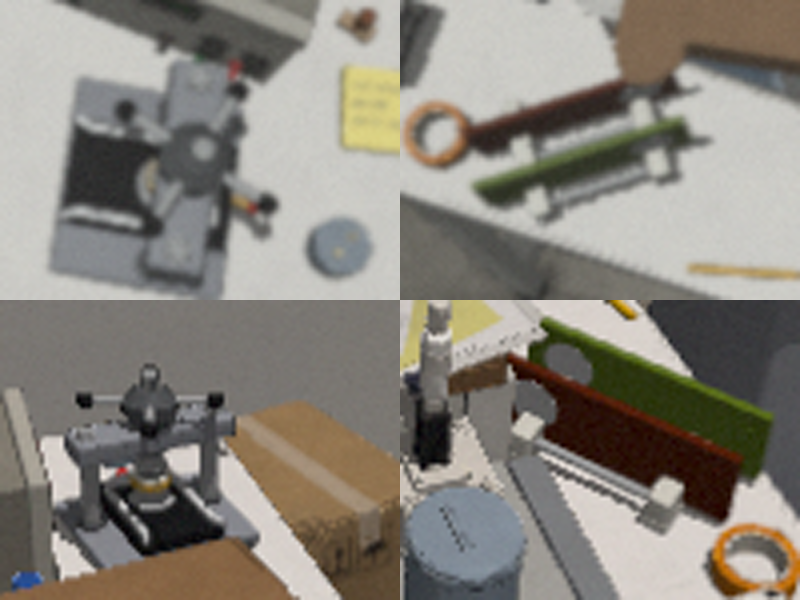

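The crop shows the green panel nearer the robot, with its silver spot at the end away from the side camera, so it already faces the press. The press mouth opens toward the rack (+y), and the spokes stand about 35–45° off the press axes.

```bash
python3 - <<'E'
from h import *
t=cv2.imread("pics/top0.png");s=cv2.imread("pics/side0.png")
crop("top",t,368,212,84,63,9,"press8.png")
for n,i in(("top",t),("side",s)):
    hsv=cv2.cvtColor(i,cv2.COLOR_BGR2HSV)
    m=cv2.inRange(hsv,(32,110,40),(55,255,255)); 
    k,l,st,c=cv2.connectedComponentsWithStats(m)
    for j in range(1,k):
        if st[j,4]>60 :
            pts=np.argwhere(l==j)[:,::-1].astype(np.float32); print(n,st[j],cv2.boxPoints(cv2.minAreaRect(pts)).round(1).tolist(), cv2.approxPolyDP(cv2.convexHull(pts),2,True)[:,0].tolist())
E
```

```text
side [352 255  61  39 646] [[350.3999938964844, 265.20001220703125], [357.6000061035156, 250.8000030517578], [415.20001220703125, 279.6000061035156], [408.0, 294.0]] [[409.0, 292.0], [406.0, 293.0], [352.0, 264.0], [355.0, 256.0], [412.0, 278.0]]
```

View pics/press8.png

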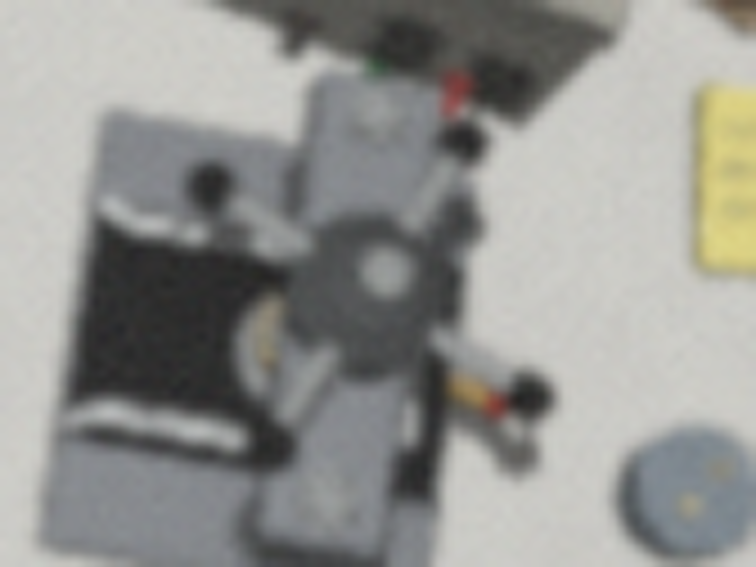

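Star balls appear in the zoomed crop at (210,185), (463,140), (530,395) and (270,445). The base front corners are at (105,110) and (42,548), and the crosshead runs from (375,75) to (318,545).

```bash
python3 - <<'E'
from h import *
f=lambda x,y:(368+(x+.5)/9-.5,212+(y+.5)/9-.5)
B=[plane("top",f(*p),.148) for p in[(210,185),(463,140),(530,395),(270,445)]]
c=np.mean(B,0); print("hub",c,[ (np.linalg.norm(b-c).round(4),np.degrees(np.arctan2(*(b-c)[1::-1])).round(1)) for b in B])
print("hub2 nut-ends mid",[plane("top",f(*p),.128) for p in[(378,112),(325,492)]])
an=lambda a,b:np.degrees(np.arctan2(*(b-a)[1::-1]))
for nm,z,a,b in[("basefront(z?)",.02,(42,548),(105,110)),("xheadL",.122,(250,540),(310,72)),("nuts",.13,(325,492),(378,112)),("guideR",.042,(80,412),(245,437)),("guideL",.042,(105,200),(210,235)),("xheadR",.122,(383,555),(445,85))]:
    A,Bb=plane("top",f(*a),z),plane("top",f(*b),z); print(nm,A,Bb,an(A,Bb),np.linalg.norm(A-Bb))
# side view hub top balls
g=lambda x,y:(260+(x+.5)/4-.5,130+(y+.5)/4-.5-0)
t=cv2.imread("pics/top0.png")
hsv=cv2.cvtColor(t,cv2.COLOR_BGR2HSV)[180:235,190:265]
m=((hsv[...,0]>25)&(hsv[...,0]<60)&(hsv[...,1]>70)).astype(np.uint8)
k,l,st,cc=cv2.connectedComponentsWithStats(m)
j=1+np.argmax(st[1:,4]); pts=np.argwhere(l==j)[:,::-1].astype(np.float32)+[190,180]
print(st[j]);bx=cv2.boxPoints(cv2.minAreaRect(pts.astype(np.float32)));print(bx)
for p in bx: print(plane("top",p,.068))
# side-view corners of green: top edge ends, triangulated on z=.068
for p in[(355,255),(412.5,277.5)]: print("side top edge",plane("side",p,.068))
print("spot side", plane("side",(320+(568-400+.5)/4-.5,250+(363-300+.5)/4-.5),.038))
for n,i,z in(("top",(350-.0,183),.0),): pass
E
```

```text
hub [ 0.48338541 -0.26284952  0.148     ] [(np.float64(0.0665), np.float64(73.2)), (np.float64(0.0666), np.float64(-16.3)), (np.float64(0.0666), np.float64(-106.2)), (np.float64(0.0672), np.float64(163.6))]
hub2 nut-ends mid [array([ 0.55431693, -0.25267587,  0.128     ]), array([ 0.41342721, -0.26967362,  0.128     ])]
basefront(z?) [ 0.38283867 -0.18938265  0.02      ] [ 0.55664437 -0.16530071  0.02      ] 7.888487055297961 0.17546612302816852
xheadL [ 0.3899126  -0.24961865  0.122     ] [ 0.56313143 -0.22583521  0.122     ] 7.817989418491948 0.17484397568486112
nuts [ 0.41298308 -0.26935536  0.13      ] [ 0.55365574 -0.25238379  0.13      ] 6.879247404927801 0.1416927330464898
guideR [ 0.43285081 -0.18683739  0.042     ] [ 0.4432695  -0.24902828  0.042     ] -80.48968399680909 0.06305756188010861
guideL [ 0.51531375 -0.1734333   0.042     ] [ 0.51474859 -0.21568954  0.042     ] -90.76626941983882 0.04226001618581288
xheadR [ 0.39951224 -0.29602291  0.122     ] [ 0.57409064 -0.27457268  0.122     ] 7.004752032022707 0.17589124979145587
[  9  25  51  20 162]
[[198.85732 220.58781]
 [248.45308 203.42006]
 [250.06999 208.09114]
 [200.47423 225.2589 ]]
[0.35663816 0.42928904 0.068     ]
[0.46861596 0.28950362 0.068     ]
[0.45453676 0.27803299 0.068     ]
[0.34311623 0.4174348  0.068     ]
side top edge [0.4656685  0.29142679 0.068     ]
side top edge [0.35087145 0.42800214 0.068     ]
spot side [0.44965463 0.31017292 0.038     ]
```

Fair estimates: the press axis is at (0.4835, -0.2615) with x heading -82.5° and the star at about 0.42 rad. The green panel is centred near (0.409, 0.357) with heading -50°. I'll make a small move to sample the kinematics, then choose the grasp angle.

Request:
drive_tool:
  motion: "40 -20 -20 0 -8 8 -0.06; 80 -40 -40 0 -16 16 -0.06; 100 -60 -60 0 -24 24 -0.06; 100 -60 -60 0 -32 30 -0.06; 100 -60 -60 0 -32 30 -0.06"

```text
time_s: 0.72
ee_pos: [0.0839, 0.5181, 0.2903]
orientation: [0.415, 0.868, -0.049, 0.269]
ft_force: [0.8, -0.1, 0.1]
gripper_width: 0.0402
finger_force: 0.0
```

```bash
python3 - <<'E'
from plant import robot
o=robot.get_obs();print(o["joint_positions"].tolist(),o["ee_pos"].tolist(),o["orientation"].tolist(),o["gripper_width"])
E
```

```text
[1.6365387765055739, 0.3822253708774332, 1.4410790924977088, -0.4211260582852202, 1.6834002914444959, 0.9875867379409126] [0.08393792124760718, 0.5181010131657874, 0.2902513349685876] [0.414638755502635, 0.8678043435878877, -0.048673364478826885, 0.26948325973153253] 0.04019262574590165
```

Request:
drive_tool:
  motion: "-20 20 40 8 -5 0 -0.06; -40 40 80 16 -10 0 -0.06; -40 60 100 24 -15 0 -0.06; -40 60 100 30 -20 0 -0.06; -40 60 100 30 -20 0 -0.06"

```text
time_s: 1.35
ee_pos: [0.1944, 0.4984, 0.2314]
orientation: [0.456, 0.766, -0.343, 0.297]
ft_force: [-0.8, -0.1, 0.2]
gripper_width: 0.0403
finger_force: 0.0
```

```bash
python3 - <<'E'
from plant import robot
o=robot.get_obs();print(o["joint_positions"].tolist(),o["ee_pos"].tolist(),o["orientation"].tolist(),o["gripper_width"])
E
```

```text
[1.3602300544404706, 0.7084630479540026, 1.2236310736202356, -0.359417218784709, 2.0852685994326876, 0.8319248763338226] [0.19442928822418662, 0.4983976561159037, 0.23143486024914603] [0.45557556096481316, 0.7659217140704706, -0.3427411067641716, 0.29722612587223646] 0.040267754485155904
```

```bash
cat > k.py <<'E'
import numpy as np
from scipy.spatial.transform import Rotation as R
from scipy.optimize import least_squares
ry=lambda a:R.from_euler('y',a); rz=lambda a:R.from_euler('z',a)
S=[([1.19499552e+00,3.20203635e-01,1.56554937e+00,2.8e-05,1.25742532e+00,-1.99540947e-02],[0.20012842,0.53858667,0.2305833],[1.76990312e-01,9.84212274e-01,-7.74740970e-04,-1.68964619e-04]),
([1.6365387765055739,0.3822253708774332,1.4410790924977088,-0.4211260582852202,1.6834002914444959,0.9875867379409126],[0.08393792124760718,0.5181010131657874,0.2902513349685876],[0.414638755502635,0.8678043435878877,-0.048673364478826885,0.26948325973153253]),
([1.3602300544404706,0.7084630479540026,1.2236310736202356,-0.359417218784709,2.0852685994326876,0.8319248763338226],[0.19442928822418662,0.4983976561159037,0.23143486024914603],[0.45557556096481316,0.7659217140704706,-0.3427411067641716,0.29722612587223646])]
def frames(q):
    A=rz(q[0]);B=A*ry(q[1]);C=B*ry(q[2]);D=C*rz(q[3])*ry(q[4]);E=D*rz(q[5]+np.pi/2)
    e=np.eye(3)
    return np.c_[e[2],A.apply(e[0]),B.apply(e[2]),C.apply(e[0]),C.apply(e[2]),D.apply(e[2])],E
M=np.vstack([frames(q)[0] for q,_,_ in S]); b=np.hstack([p for _,p,_ in S])
# min-norm fit
L=np.linalg.lstsq(M,b,rcond=1e-4)[0]
def fk(q):
    m,E=frames(q); return m@L,E
def wrist(q): return frames(q)[0][:,:5]@L[:5]
def elbow(q): return frames(q)[0][:,:3]@L[:3]
lo=np.array([-3.11,-.84,.21,-1.34,.05,-2.56]);hi=np.array([3.11,2.01,2.61,4.49,2.63,2.56])
def ik(p,Rt,q0,n=12):
    rng=np.random.default_rng(0);best=None
    for i in range(n):
        x0=np.clip(q0,lo+.02,hi-.02) if i==0 else rng.uniform(lo,hi)
        s=least_squares(lambda q:np.r_[(fk(q)[0]-p)*5,(Rt.inv()*fk(q)[1]).as_rotvec()],x0,bounds=(lo,hi))
        if best is None or s.cost<best.cost-1e-9: best=s
        if best.cost<1e-8: break
    return best.x,best.cost
E
python3 - <<'E'
from k import *
print("L h,a1,L2,a3,L3,d6",L.round(4),"res",np.abs(M@L-b).max(),np.linalg.svd(M)[1].round(3))
for q,p,o in S: print((R.from_quat(o).inv()*fk(q)[1]).magnitude())
ax=np.radians(-82.5); px=np.array([np.cos(ax),np.sin(ax),0]); py=np.array([-px[1],px[0],0]); O=np.array([.4835,-.2615,0])
q0=S[2][0]
for roll in(1,-1):
  for a in(-20,0,20,45,70,90):
    if roll==-1 and a>45: continue
    for tilt in(4,):
      g=O+px*-.125+py*(-.01*roll)+[0,0,.046]
      t=np.radians(tilt); X=px*np.cos(t)-np.array([0,0,np.sin(t)])
      zt=X*np.cos(np.radians(a))+roll*py*np.sin(np.radians(a))
      yt0=np.cross(X,py)
      for sg in(1,-1):
        yt=sg*yt0/np.linalg.norm(yt0); Rt=R.from_matrix(np.c_[np.cross(yt,zt),yt,zt])
        q,c=ik(g+.019*zt,Rt,q0)
        print(roll,a,sg,round(c,6),q.round(2),"W",wrist(q).round(2),"E",elbow(q).round(2))
E
```

```text
L h,a1,L2,a3,L3,d6 [ 0.0969 -0.0264  0.5093 -0.0765  0.4388  0.2866] res 0.010685594823339833 [3.397 2.45  0.654 0.159 0.055 0.039]
9.917051042953842e-08
7.031688289699463e-16
2.498001805406602e-16
1 -20 1 0.029439 [ 0.21  0.73  2.01 -1.06  1.61  2.56] W [0.54 0.11 0.1 ] E [0.31 0.06 0.48]
1 -20 -1 0.0 [ 0.23  0.77  2.08 -1.12  1.63 -0.29] W [0.52 0.12 0.06] E [0.32 0.08 0.46]
1 0 1 0.05111 [ 0.26  0.61  2.2  -1.28  1.44  2.56] W [0.47 0.12 0.13] E [0.26 0.07 0.52]
1 0 -1 0.002026 [ 0.29  0.7   2.26 -1.34  1.53 -0.18] W [0.44 0.13 0.07] E [0.29 0.09 0.49]
1 20 1 0.066945 [ 0.27  0.85  2.61  4.42  1.77 -2.56] W [ 0.28  0.08 -0.01] E [0.34 0.09 0.43]
1 20 -1 0.000186 [0.28 0.64 2.53 4.49 1.51 0.05] W [0.33 0.09 0.06] E [0.27 0.08 0.5 ]
1 45 1 0.05797 [ 0.19  0.92  2.61  4.2   1.95 -2.56] W [ 0.28  0.05 -0.03] E [0.37 0.07 0.41]
1 45 -1 0.020041 [0.2  0.68 2.61 4.15 1.62 0.17] W [0.3  0.06 0.05] E [0.29 0.06 0.49]
1 70 1 0.113526 [-0.67  1.07  2.61  2.25  2.26  2.56] W [ 0.21 -0.16 -0.07] E [ 0.33 -0.26  0.34]
1 70 -1 0.073008 [-0.63  0.87  2.61  2.45  1.99 -0.16] W [ 0.23 -0.17 -0.01] 
[... 251 characters left out ...]
2.59  4.38  1.77 -2.56] W [ 0.29  0.08 -0.01] E [0.34 0.09 0.44]
-1 -20 -1 0.000112 [0.27 0.65 2.48 4.49 1.5  0.02] W [0.35 0.1  0.06] E [0.27 0.08 0.5 ]
-1 0 1 0.044689 [ 0.26  0.64  2.15 -1.29  1.45  2.56] W [0.48 0.13 0.12] E [0.27 0.07 0.51]
-1 0 -1 0.0024 [ 0.29  0.72  2.21 -1.34  1.54 -0.22] W [0.46 0.14 0.07] E [0.3  0.09 0.48]
-1 20 1 0.024055 [ 0.21  0.76  1.96 -1.07  1.63  2.56] W [0.56 0.12 0.1 ] E [0.32 0.07 0.47]
-1 20 -1 0.0 [ 0.23  0.79  2.02 -1.12  1.65 -0.32] W [0.54 0.12 0.06] E [0.33 0.08 0.45]
-1 45 1 0.013638 [ 0.11  0.89  1.73 -0.83  1.85  2.56] W [0.65 0.07 0.07] E [0.37 0.04 0.42]
-1 45 -1 0.0 [ 0.12  0.9   1.76 -0.84  1.85 -0.4 ] W [0.64 0.08 0.06] E [0.37 0.04 0.41]
```

```bash
sed -i 's/rcond=1e-4/rcond=None/' k.py; python3 - <<'E'
from k import *
from h import plane,proj
print(L.round(4),np.abs(M@L-b).max())
print("mailer corner",plane("top",(239,196),.16),plane("top",(325,214),.12), "bench edge",plane("top",(250,235),0),plane("top",(380,280),0))
ax=np.radians(-82.5); px=np.array([np.cos(ax),np.sin(ax),0]); py=np.array([-px[1],px[0],0]); O=np.array([.4835,-.2615,0])
for s in(-.2,-.25,-.3): print(s,O+s*px,proj("top",O+s*px),proj("top",O+s*px-.05*py))
q0=S[0][0]
C=O-.24*px
for lean in(0,30,45,60):
  t=np.radians(lean)
  zt=np.array([0,0,-np.cos(t)])+py*np.sin(t); up=-zt
  g=C+up*.05+[0,0,.004]
  for sg in(1,-1):
    xt=sg*px; Rt=R.from_matrix(np.c_[xt,np.cross(zt,xt),zt]); q,c=ik(g+.019*zt,Rt,q0)
    print(lean,sg,round(c,6),q.round(2),"W",wrist(q).round(2))
E
```

```text
[ 0.0969 -0.0264  0.5093 -0.0765  0.4388  0.2866] 0.010685594823339833
mailer corner [0.459286  0.3041103 0.16     ] [0.50138223 0.02203799 0.12      ] bench edge [0.37724821 0.25920436 0.        ] [ 0.36980005 -0.22408209  0.        ]
-0.2 [ 0.45739476 -0.06321103  0.        ] [[343.13180583 242.13620843]] [[340.72395309 255.83697231]]
-0.25 [ 0.45086845 -0.01363878  0.        ] [[329.26067789 239.53346444]] [[326.71750891 253.18862592]]
-0.3 [0.44434214 0.03593346 0.        ] [[315.42909853 236.93336914]] [[312.75175515 250.54100341]]
0 1 0.018531 [-0.17  0.23  2.18  0.25  0.71  2.56] W [ 0.43 -0.08  0.31]
0 -1 0.0 [-0.05  0.25  2.15 -0.    0.75 -0.18] W [ 0.45 -0.02  0.32]
30 1 0.0 [-0.15  0.04  2.52  1.12  0.15  1.79] W [ 0.29 -0.04  0.28]
30 -1 0.0 [-0.15  0.04  2.52  1.12  0.15 -1.36] W [ 0.29 -0.04  0.28]
45 1 0.007313 [-0.23  0.05  2.61  2.12  0.31  0.71] W [ 0.26 -0.06  0.25]
45 -1 0.007313 [-0.23  0.05  2.61  2.12  0.31 -2.43] W [ 0.26 -0.06  0.25]
60 1 0.056007 [-0.4   0.12  2.61  2.03  0.57  0.62] W [ 0.26 -0.11  0.23]
60 -1 0.056007 [-0.4   0.12  2.61  2.03  0.57 -2.52] W [ 0.26 -0.11  0.23]
```

```bash
cat >> h.py <<'E'
ax=np.radians(-82.5); px=np.array([np.cos(ax),np.sin(ax),0]); py=np.array([-px[1],px[0],0]); O=np.array([.4835,-.2615,0])
def down(yaw,lean=0):  # yaw: world heading of tool y (deg); lean about tool x (deg)
    y=np.array([np.cos(np.radians(yaw)),np.sin(np.radians(yaw)),0]);z=np.array([0,0,-1.]);x=np.cross(y,z)
    return R.from_matrix(np.c_[x,y,z])*R.from_rotvec([np.radians(lean),0,0])
def go(p,Rt,o=None):
    o=o or robot.get_obs(); r0=R.from_quat(o["orientation"])
    d=r0.inv().apply(np.array(p)-o["ee_pos"])*1000; w=np.degrees((r0.inv()*Rt).as_rotvec())
    print("shift",d.round(1),"rot",w.round(1),"rows>=",max(np.linalg.norm(d)/62.5,np.linalg.norm(w)/10.7).round(1))
E
python3 - <<'E'
from h import *
go([.3897,.380,.125],down(40))
E
```

```text
shift [-56.5 161.7 184.8] rot [-22.   49.3 -10.6] rows>= 5.1
```

Request:
drive_tool:
  motion: "-11 32 37 -4.4 9.9 -2.1 -0.06; -23 65 74 -8.8 19.7 -4.2 -0.06; -34 97 111 -13.2 29.6 -6.4 -0.06; -45 129 148 -17.6 39.4 -8.5 -0.06; -56.5 161.7 184.8 -22 49.3 -10.6 -0.06"

```text
time_s: 1.98
ee_pos: [0.3894, 0.3807, 0.1305]
orientation: [0.423, 0.906, -0.001, 0.008]
ft_force: [0.3, 0.8, -0.9]
gripper_width: 0.0401
finger_force: 0.0
```

Request:
drive_tool:
  motion: "0 0 0 0 0 0 -0.06; 0 0 0 0 0 0 -0.06"

```text
time_s: 2.22
ee_pos: [0.3888, 0.3804, 0.1296]
orientation: [0.425, 0.905, -0.005, 0.008]
ft_force: [-0.3, 0.7, 0.2]
gripper_width: 0.0402
finger_force: 0.0
```

```bash
python3 - <<'E'
from h import *
t=imaging.grab_frame("top");s=imaging.grab_frame("side")
a=cv2.resize(t[160:260,160:294],(536,400),interpolation=cv2.INTER_CUBIC)
cv2.imwrite("pics/g1.png",cv2.resize(s[220:320,310:443],(800,600),interpolation=cv2.INTER_CUBIC))
go([.3897,.380,.125],down(40))
p=robot.get_obs()["ee_pos"]; print(p,"tip px side",proj("side",p),"top",proj("top",p))
E
```

```text
shift [-2.7  0.   4.2] rot [-0.2  1.1 -0. ] rows>= 0.1
[0.38792279 0.38210072 0.12914287] tip px side [[395.73461764 253.27022063]] top [[210.75881806 211.35960586]]
```

View pics/g1.png

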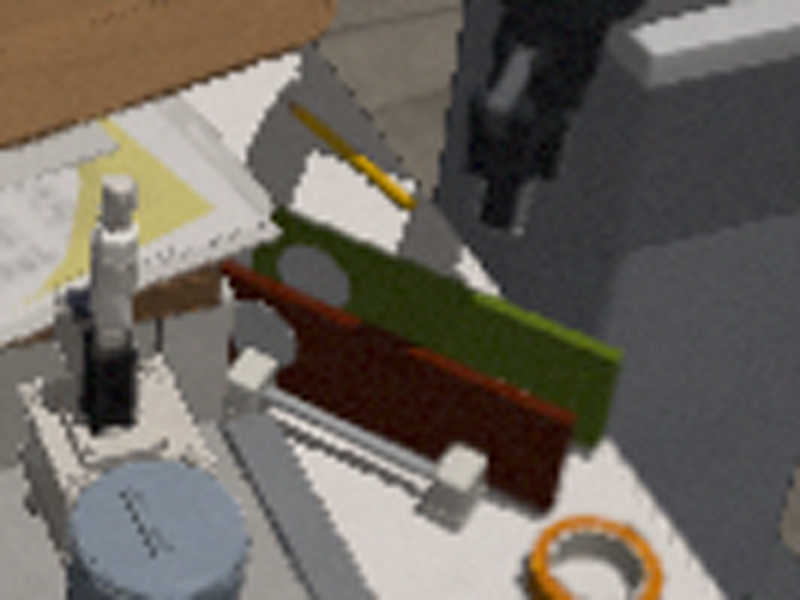

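The gripper hangs at crop (500,220), over the plain half of the green panel, and the view agrees with the projection. Next I descend and grip.

Request:
drive_tool:
  motion: "-3 0 40 0 1 0 -0.06; -3 0 70 0 1 0 -0.06; -3 0 90 0 1 0 -0.06; -3 0 90 0 1 0 -0.06; -3 0 90 0 1 0 -0.06"

```text
time_s: 2.95
ee_pos: [0.3912, 0.3782, 0.039]
orientation: [0.423, 0.906, -0.002, -0.0]
ft_force: [-0.5, 0.8, -0.2]
gripper_width: 0.0402
finger_force: 0.0
```

Request:
drive_tool:
  motion: "0 0 0 0 0 0 -1; 0 0 0 0 0 0 -1; 0 0 0 0 0 0 -1; 0 0 0 0 0 0 -1; 0 0 0 0 0 0 -1"

```text
time_s: 3.58
ee_pos: [0.3933, 0.3782, 0.0393]
orientation: [0.425, 0.905, -0.0, 0.0]
ft_force: [2.5, 4.6, 2.7]
gripper_width: 0.0069
finger_force: 59.5
```

Request:
drive_tool:
  motion: "0 0 -20 0 0 0 -1; 0 0 -40 0 0 0 -1; 0 -30 -55 0 0 0 -1; 0 -60 -80 0 0 0 -1; 0 -60 -80 0 0 0 -1"

```text
time_s: 4.2
ee_pos: [0.344, 0.3366, 0.1193]
orientation: [0.424, 0.906, -0.004, -0.001]
ft_force: [1.4, -0.2, -1.3]
gripper_width: 0.0071
finger_force: 59.3
```

```bash
python3 - <<'E'
from h import *
t=O-.26*px+.03*py; print(t)
go([*t[:2],.10],down(7.5)); o=robot.get_obs(); print(o["ee_pos"],o["gripper_width"])
go([(o["ee_pos"][0]+t[0])/2-.03,(o["ee_pos"][1]+t[1])/2,.12],down(23))
E
```

```text
[4.79306536e-01 1.91449724e-04 0.00000000e+00]
shift [-344.9 -111.4   20.8] rot [-0.4  0.2 32.3] rows>= 5.8
[0.34401399 0.33655941 0.11927132] 0.007079692624355168
shift [-153.3  -78.8    0.2] rot [-0.4  0.2 16.8] rows>= 2.8
```

```bash
python3 - <<'E'
from h import *
t=O-.235*px+.01*py; print(t)
for f,x,y,z in((.3,.345,.24,.12),(.65,.37,.10,.12),(1,t[0],t[1],.10)):go([x,y,z],down(40-32.5*f))
E
```

```text
[ 0.46274079 -0.0272052   0.        ]
shift [-74.8 -61.1  -0.1] rot [-0.4  0.1  9.6] rows>= 1.5
shift [-198.3 -131.6    0.6] rot [-0.4  0.2 21. ] rows>= 3.8
shift [-355.3 -141.7   21. ] rot [-0.4  0.2 32.3] rows>= 6.1
```

Request:
drive_tool:
  motion: "-40 -35 0 0 0 5 -1; -75 -61 0 0 0 9.6 -1; -120 -85 0 0 0 14 -1; -160 -110 0 0 0 18 -1; -198 -132 0 0 0 21 -1"

```text
time_s: 4.82
ee_pos: [0.3706, 0.1, 0.1188]
orientation: [0.583, 0.813, -0.004, -0.001]
ft_force: [0.7, 0.2, -2.4]
gripper_width: 0.0071
finger_force: 59.2
```

```bash
python3 - <<'E'
from h import *
t=O-.235*px+.01*py
go([*t[:2],.10],down(7.5)); print(robot.get_obs()["ee_pos"])
E
```

```text
shift [-150.    46.5   19. ] rot [-0.4  0.2 11.2] rows>= 2.5
[0.37064566 0.10002438 0.11880127]
```

Request:
drive_tool:
  motion: "-50 15 0 0 0 4 -1; -100 30 5 0 0 8 -1; -150 46 18 0 0 11 -1; -150 46 18 0 0 11 -1; -150 46 18 0 0 11 -1"

```text
time_s: 5.45
ee_pos: [0.4618, -0.0254, 0.1008]
orientation: [0.658, 0.753, -0.004, -0.001]
ft_force: [-0.4, 0.6, -2.2]
gripper_width: 0.007
finger_force: 59.3
```

```bash
python3 - <<'E'
from h import *
t=O-.235*px+.01*py
for z,l in((.08,-12),(.06,-22),(.045,-30),(.031,-35)):go([*t[:2],z],down(7.5,l))
E
```

```text
shift [-1.9  0.9 20.8] rot [-12.4   0.2   0.3] rows>= 1.2
shift [-1.8  1.  40.8] rot [-22.4   0.1   0.3] rows>= 2.1
shift [-1.8  1.1 55.8] rot [-30.4   0.1   0.3] rows>= 2.8
shift [-1.7  1.2 69.8] rot [-35.4   0.1   0.3] rows>= 3.3
```

Request:
drive_tool:
  motion: "0 0 20 -9 0 0 -1; 0 0 40 -18 0 0 -1; 0 0 56 -27 0 0 -1; 0 0 70 -35 0 0 -1; 0 0 70 -35 0 0 -1"

```text
time_s: 6.08
ee_pos: [0.4635, 0.0128, 0.0514]
orientation: [0.626, 0.748, 0.2, 0.096]
ft_force: [0.4, -0.2, -1.9]
gripper_width: 0.007
finger_force: 59.4
```

Request:
drive_tool:
  motion: "0 0 0 0 0 0 -1; 0 0 0 0 0 0 -1"

```text
time_s: 6.32
ee_pos: [0.4645, 0.0115, 0.0516]
orientation: [0.627, 0.747, 0.198, 0.096]
ft_force: [0.4, -0.4, -1.6]
gripper_width: 0.0071
finger_force: 59.3
```

```bash
python3 - <<'E'
from h import *
o=robot.get_obs(); r=R.from_quat(o["orientation"]); print(o["joint_positions"].round(2),o["ee_pos"],r.as_matrix().round(3))
z=r.apply([0,0,1]);b=o["ee_pos"]+.031*z;print("bottom z",b[2])
cv2.imwrite("pics/l1.png",cv2.resize(imaging.grab_frame("side")[130:270,260:446],None,fx=4,fy=4,interpolation=cv2.INTER_CUBIC))
E
```

```text
[-0.16  0.26  2.35  1.02  0.28 -1.3 ] [0.46452973 0.01147072 0.05159145] [[-0.195  0.899  0.393]
 [ 0.975  0.135  0.176]
 [ 0.105  0.417 -0.903]]
bottom z 0.02360732874335133
```

```bash
python3 - <<'E'
from h import *
t=O-.235*px+.02*py
go([*t[:2],.05],down(7.5,-27));go([*t[:2],.034],down(7.5,-27))
E
```

```text
shift [-38.    1.2  -1.9] rot [-2.4 -7.1  0.8] rows>= 0.7
shift [-39.7  -5.4  12.5] rot [-2.4 -7.1  0.8] rows>= 0.7
```

Request:
drive_tool:
  motion: "-20 0 0 -1 -3 0 -1; -38 0 0 -2 -7 1 -1; -38 0 0 -2 -7 1 -1; -39 -3 6 -2 -7 1 -1; -40 -5 12 -2 -7 1 -1"

```text
time_s: 7.0
ee_pos: [0.4732, -0.0261, 0.0345]
orientation: [0.643, 0.731, 0.175, 0.151]
ft_force: [1.5, 0.4, -0.7]
gripper_width: 0.0067
finger_force: 59.4
```

```bash
python3 - <<'E'
from h import *
t=O-.235*px+.02*py
go([*t[:2],.034],down(7.5,-27))
o=robot.get_obs(); r=R.from_quat(o["orientation"]); print(o["joint_positions"].round(2),o["ee_pos"],r.as_matrix().round(3))
E
```

```text
shift [ 0.2 -0.7  0.2] rot [-0.3 -0.2 -0.2] rows>= 0.0
[-0.17  0.3   2.39  1.55  0.14 -1.81] [ 0.47324474 -0.02605479  0.03454533] [[-0.129  0.886  0.445]
 [ 0.992  0.113  0.061]
 [ 0.004  0.449 -0.893]]
```

Request:
drive_tool:
  motion: "0 -1.5 3 0 0 0 -1; 0 -2 4 0 0 0 -1; 0 -2 4 0 0 0 -0.3; 0 -2 4 0 0 0 -0.3; 0 -2 4 0 0 0 -0.3"

```text
time_s: 7.62
ee_pos: [0.4728, -0.0266, 0.03]
orientation: [0.643, 0.73, 0.174, 0.151]
ft_force: [-0.5, 0.7, 0.2]
gripper_width: 0.03
finger_force: 0.2
```

Request:
drive_tool:
  motion: "0 0 -20 0 0 0 -0.3; 0 0 -40 0 0 0 -0.3; 0 0 -60 0 0 0 -0.3; 0 0 -90 0 0 0 -0.3; 0 0 -120 0 0 0 -0.3"

```text
time_s: 8.25
ee_pos: [0.4186, -0.0341, 0.1379]
orientation: [0.643, 0.73, 0.173, 0.151]
ft_force: [0.8, -0.4, 0.5]
gripper_width: 0.03
finger_force: 0.0
```

```bash
python3 - <<'E'
from h import *
t=imaging.grab_frame("top");s=imaging.grab_frame("side")
a=cv2.resize(t[190:310,280:440],(640,480),interpolation=cv2.INTER_CUBIC)
cv2.imwrite("pics/f1.png",a); cv2.imwrite("pics/f1s.png",s);cv2.imwrite("pics/f1t.png",t)
print(robot.get_obs()["ee_pos"])
for n,i in(("top",t),("side",s)):
    hsv=cv2.cvtColor(i,cv2.COLOR_BGR2HSV)
    m=cv2.inRange(hsv,(28,70,40),(60,255,255))
    k,l,st,c=cv2.connectedComponentsWithStats(m)
    for j in range(1,k):
        if st[j,4]>60 :
            pts=np.argwhere(l==j)[:,::-1].astype(np.float32); bx=cv2.boxPoints(cv2.minAreaRect(pts)); print(n,st[j],[plane(n,p,.008).round(3)[:2].tolist() for p in bx])
E
```

```text
[ 0.4199186  -0.03429075  0.13993495]
top [315 230  18  16 185] [[0.417, 0.031], [0.471, 0.038], [0.478, -0.016], [0.423, -0.023]]
top [ 477  232   63   51 1431] [[0.499, -0.528], [0.662, -0.533], [0.677, -0.757], [0.513, -0.744]]
top [339 234  29  20 249] [[0.426, -0.048], [0.481, -0.041], [0.496, -0.144], [0.441, -0.15]]
side [437  19  25  22 210] [[-2.603, -3.736], [-4.493, -5.72], [-3.581, -4.29], [-2.19, -2.946]]
side [ 446   22   57  150 2571] [[-0.206, -0.185], [-4.936, -5.501], [-4.763, -4.731], [-0.269, -0.112]]
side [418 193  24  13 116] [[0.063, 0.01], [0.015, -0.042], [-0.036, 0.04], [0.013, 0.088]]
```

View pics/f1.png

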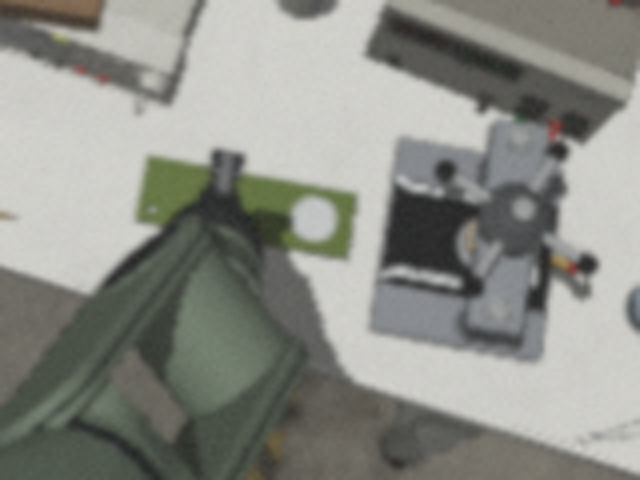

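The panel lies flat on the bench in line with the mouth. Its plain end with the hole is at crop (150,210), the silver spot at (314,218), and the mouth at (390,235). I'll re-grip it across its 60 mm width with the tool pointing down.

```bash
python3 - <<'E'
from h import *
print(plane("top",(321.7,215),0),plane("top",(321.7,215),.12))
go([.4497,-.0067,.14],down(7.6));go([.4497,-.0067,.06],down(7.6)); print(robot.get_obs()["joint_positions"].round(2))
E
```

```text
[0.52858958 0.04001851 0.        ] [0.49464358 0.0313414  0.12      ]
shift [23.6 29.5 14.9] rot [26.9  0.  -0.3] rows>= 2.5
shift [23.5 -6.8 86.2] rot [26.9  0.  -0.3] rows>= 2.5
[-0.23 -0.    2.34  0.43  0.39 -0.72]
```

Request:
drive_tool:
  motion: "8 10 5 9 0 0 0.3; 16 20 10 18 0 0 0.8; 23.6 29.5 15 27 0 0 0.8; 23.6 29.5 15 27 0 0 0.8; 23.6 29.5 15 27 0 0 0.8"

```text
time_s: 8.98
ee_pos: [0.4481, -0.0058, 0.1355]
orientation: [0.66, 0.751, -0.002, -0.005]
ft_force: [0.1, -0.1, -0.1]
gripper_width: 0.0769
finger_force: 0.0
```

```bash
python3 - <<'E'
from h import *
go([.4497,-.0067,.02],down(7.6)); print(robot.get_obs()["ee_pos"],robot.get_obs()["gripper_width"])
E
```

```text
shift [ -1.6   2.5 115.4] rot [-0.5 -0.3 -0.3] rows>= 1.8
[ 0.44813425 -0.00579089  0.1354701 ] 0.07687715897214265
```

Request:
drive_tool:
  motion: "0 1 50 0 0 0 0.8; 0 2 90 0 0 0 0.8; 0 2 118 0 0 0 0.8; 0 2 128 0 0 0 0.8; 0 2 128 0 0 0 0.8"

```text
time_s: 9.6
ee_pos: [0.4495, -0.0058, 0.0089]
orientation: [0.661, 0.75, -0.002, -0.004]
ft_force: [-0.1, 0.1, -0.2]
gripper_width: 0.0769
finger_force: 0.0
```

Request:
drive_tool:
  motion: "0 0 6 0 0 0 0.8; 0 0 12 0 0 0 0.8; 0 0 12 0 0 0 0.8"

```text
time_s: 9.98
ee_pos: [0.45, -0.0056, -0.0032]
orientation: [0.661, 0.751, -0.002, -0.004]
ft_force: [-0.3, -0.1, -0.1]
gripper_width: 0.0769
finger_force: 0.0
```

Request:
drive_tool:
  motion: "0 0 2 0 0 0 -1; 0 0 2 0 0 0 -1; 0 0 2 0 0 0 -1; 0 0 2 0 0 0 -1; 0 0 2 0 0 0 -1"

```text
time_s: 10.6
ee_pos: [0.4513, -0.0055, -0.0044]
orientation: [0.661, 0.751, -0.001, -0.002]
ft_force: [-0.5, -0.2, 6.1]
gripper_width: 0.0582
finger_force: 67.7
```

Request:
drive_tool:
  motion: "0 0 -15 0 0 0 -1; 0 0 -30 0 0 0 -1; 0 0 -46 0 0 0 -1; 0 0 -46 0 0 0 -1"

```text
time_s: 11.1
ee_pos: [0.4512, -0.0057, 0.0415]
orientation: [0.661, 0.751, -0.001, -0.003]
ft_force: [-0.3, 0.0, -1.7]
gripper_width: 0.0577
finger_force: 64.9
```

```bash
python3 - <<'E'
from h import *
s=imaging.grab_frame("side");t=imaging.grab_frame("top")
a=cv2.resize(s[140:250,260:400],(560,440),interpolation=cv2.INTER_CUBIC);cv2.imwrite("pics/p1.png",np.hstack([a[:, :400],cv2.resize(t[190:300,300:400],(400,440),interpolation=cv2.INTER_CUBIC)]))
o=robot.get_obs();print(o["ee_pos"],o["gripper_width"],o["moment"])
E
```

```text
[ 0.45006654 -0.0056475   0.04043102] 0.05789562809699251 [0.04972607 0.00874782 0.0006112 ]
```

View pics/p1.png

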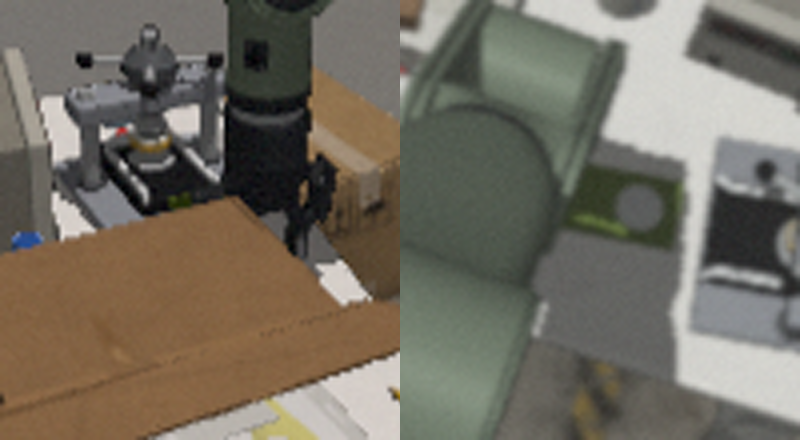

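```bash
python3 - <<'E'
from h import *
go(O-.188*px+[0,0,.042],down(7.5))
E
```

```text
shift [-70.   -0.   -1.8] rot [-0.4 -0.2 -0.2] rows>= 1.1
```

Request:
drive_tool:
  motion: "-25 -1 0 0 0 0 -1; -50 -1 0 0 0 0 -1; -72 -1 0 0 0 0 -1; -72 -1 0 0 0 0 -1; -72 -1 4 0 0 0 -1"

```text
time_s: 11.82
ee_pos: [0.4581, -0.0768, 0.0361]
orientation: [0.661, 0.751, -0.002, -0.004]
ft_force: [-0.2, -1.1, -1.4]
gripper_width: 0.0581
finger_force: 64.9
```

```bash
python3 - <<'E'
from h import *
o=robot.get_obs();d=o["ee_pos"]-O;print("press xy",d@px,d@py,d[2],o["ft_force"],o["moment"]); go(O-.120*px+[0,0,.034],down(7.5))
s=imaging.grab_frame("side");t=imaging.grab_frame("top")
a=cv2.resize(s[130:230,260:360],(400,400),interpolation=cv2.INTER_CUBIC);cv2.imwrite("pics/p2.png",np.hstack([a,cv2.resize(t[195:295,350:450],(400,400),interpolation=cv2.INTER_CUBIC)]))
E
```

```text
press xy -0.18641161870235526 -0.0010493122040629022 0.03607183773055751 [-0.20439434 -1.12391722 -1.3745328 ] [ 0.1263152  -0.01344505  0.02119772]
shift [-66.4   1.3   1.8] rot [-0.4 -0.2 -0.2] rows>= 1.1
```

View pics/p2.png

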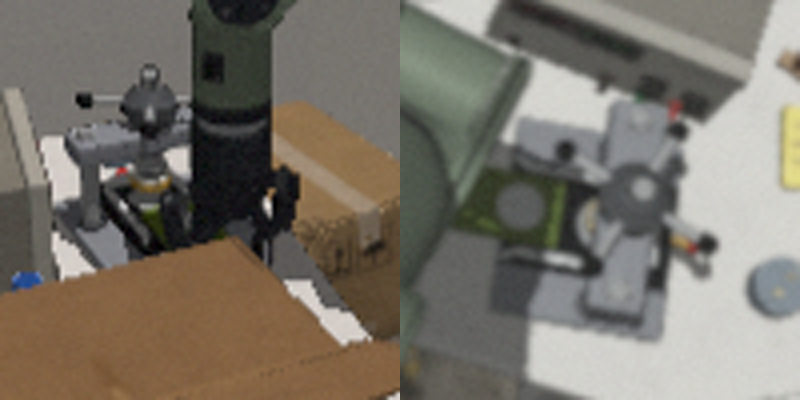

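The panel's nose is between the guides, at crop (565,210), and lies level. I'll slide it in most of the way, lower it, release, then push it home from the tail.

Request:
drive_tool:
  motion: "-20 1 2 0 0 0 -1; -40 1 3 0 0 0 -1; -58 1 4 0 0 0 -1; -60 1 5 0 0 0 -1; -60 1 5 0 0 0 -1"

```text
time_s: 12.55
ee_pos: [0.4668, -0.1362, 0.0312]
orientation: [0.661, 0.751, -0.002, -0.004]
ft_force: [-0.4, -0.7, -1.1]
gripper_width: 0.058
finger_force: 64.9
```

```bash
python3 - <<'E'
from h import *
o=robot.get_obs();d=o["ee_pos"]-O;print("press xy",d@px,d@py,d[2],o["ft_force"],o["moment"])
E
```

```text
press xy -0.126364180851277 -0.0002378822746071374 0.03121024341784299 [-0.36429013 -0.70609545 -1.11407177] [ 0.08146978 -0.06450306  0.01996533]
```

Request:
drive_tool:
  motion: "0 0 2 0 0 0 -1; 0 0 2 0 0 0 0.8; 0 0 2 0 0 0 0.8; 0 0 2 0 0 0 0.8; 0 0 2 0 0 0 0.8"

```text
time_s: 13.18
ee_pos: [0.4672, -0.1366, 0.0295]
orientation: [0.661, 0.751, -0.001, -0.003]
ft_force: [-0.0, -0.2, -0.3]
gripper_width: 0.0768
finger_force: 0.0
```

Request:
drive_tool:
  motion: "0 0 -30 0 0 0 0.8; 0 0 -55 0 0 0 0.8; 40 0 -55 0 0 0 -1; 95 0 -55 0 0 0 -1; 95 0 -55 0 0 0 -1"

```text
time_s: 13.8
ee_pos: [0.4545, -0.04, 0.0848]
orientation: [0.659, 0.752, -0.002, -0.004]
ft_force: [0.5, -0.8, 0.1]
gripper_width: 0.0222
finger_force: 0.0
```

```bash
python3 - <<'E'
from h import *
o=robot.get_obs();d=o["ee_pos"]-O;print("press xy",d@px,d@py,d[2],o["ft_force"],o["gripper_width"])
t=imaging.grab_frame("top");cv2.imwrite("pics/t3.png",t)
hsv=cv2.cvtColor(t,cv2.COLOR_BGR2HSV);m=cv2.inRange(hsv,(28,60,30),(60,255,255));m[:,430:]=0;m[:200]=0
k,l,st,c=cv2.connectedComponentsWithStats(m)
for j in range(1,k):
    if st[j,4]>30:
        pts=np.argwhere(l==j)[:,::-1].astype(np.float32);print(st[j],[((plane("top",p,.042)-O)@np.c_[px,py]).round(3).tolist() for p in cv2.boxPoints(cv2.minAreaRect(pts))])
go(O-.21*px+[0,0,.03],down(7.5))
E
```

```text
press xy -0.22341176966837978 0.00014626512483248075 0.08479157459967333 [ 0.47417129 -0.84662003  0.1092095 ] 0.022196292630533854
[352 235  46  24 651] [[-0.169, -0.03], [-0.167, 0.031], [-0.011, 0.029], [-0.015, -0.031]]
[252 320  10  13  35] [[-0.445, -0.346], [-0.429, -0.314], [-0.406, -0.325], [-0.422, -0.357]]
[249 370   5   9  33] [[-0.423, -0.474], [-0.411, -0.471], [-0.405, -0.495], [-0.418, -0.497]]
shift [-12.1  -0.4  54.8] rot [-0.4 -0.2 -0. ] rows>= 0.9
```

Request:
drive_tool:
  motion: "0 0 25 0 0 0 -1; 0 0 50 0 0 0 -1; 0 0 54 0 0 0 -1; -25 0 54 0 0 0 -1; -37 0 54 0 0 0 -1"

```text
time_s: 14.48
ee_pos: [0.4607, -0.0806, 0.0312]
orientation: [0.661, 0.75, -0.001, -0.003]
ft_force: [0.1, 0.1, -1.0]
gripper_width: -0.0
finger_force: 0.0
```

Request:
drive_tool:
  motion: "-6 0 0 0 0 0 -1; -12 0 0 0 0 0 -1; -16 0 0 0 0 0 -1; -19 0 0 0 0 0 -1; -21 0 0 0 0 0 -1"

```text
time_s: 15.1
ee_pos: [0.4621, -0.098, 0.0306]
orientation: [0.662, 0.75, -0.0, -0.005]
ft_force: [1.3, 16.0, 5.1]
gripper_width: 0.0
finger_force: 7.6
```

```bash
cat > st.py <<'E'
from h import *
o=robot.get_obs();d=o["ee_pos"]-O;print("press xy",d@px,d@py,d[2],o["ft_force"]@px,o["ft_force"]@py,o["ft_force"][2])
E
python3 st.py
```

```text
press xy -0.16490682427561454 0.00014874525447529027 0.030612080700438356 -15.658172333101485 3.4101580139834757 5.13717409006139
```

Request:
drive_tool:
  motion: "10 0 0 0 0 0 -1; 30 0 0 0 0 0 -1; 50 0 -50 0 0 0 -1; 50 0 -100 0 0 0 -1; 50 0 -150 0 0 0 -1"

```text
time_s: 15.72
ee_pos: [0.4569, -0.0503, 0.1822]
orientation: [0.66, 0.751, -0.002, -0.003]
ft_force: [1.0, -0.2, 0.3]
gripper_width: -0.0004
finger_force: 0.0
```

```bash
python3 - <<'E'
from h import *
exec(open("st.py").read())
t=imaging.grab_frame("top");s=imaging.grab_frame("side")
hsv=cv2.cvtColor(t,cv2.COLOR_BGR2HSV);m=cv2.inRange(hsv,(28,60,30),(60,255,255));m[:,430:]=0;m[:200]=0
k,l,st,c=cv2.connectedComponentsWithStats(m)
for j in range(1,k):
    if st[j,4]>60:
        pts=np.argwhere(l==j)[:,::-1].astype(np.float32);print(st[j],[((plane("top",p,.042)-O)@np.c_[px,py]).round(3).tolist() for p in cv2.boxPoints(cv2.minAreaRect(pts))])
a=cv2.resize(s[130:230,260:360],(400,400),interpolation=cv2.INTER_CUBIC);cv2.imwrite("pics/p3.png",np.hstack([a,cv2.resize(t[195:295,350:450],(400,400),interpolation=cv2.INTER_CUBIC)]))
E
```

```text
press xy -0.2128905226327866 0.0011581600205079548 0.1822053081036907 0.2839577896211613 0.9973667974961503 0.2533101286971415
[357 235  42  24 663] [[-0.152, -0.032], [-0.151, 0.029], [-0.01, 0.03], [-0.013, -0.031]]
```

View pics/p3.png

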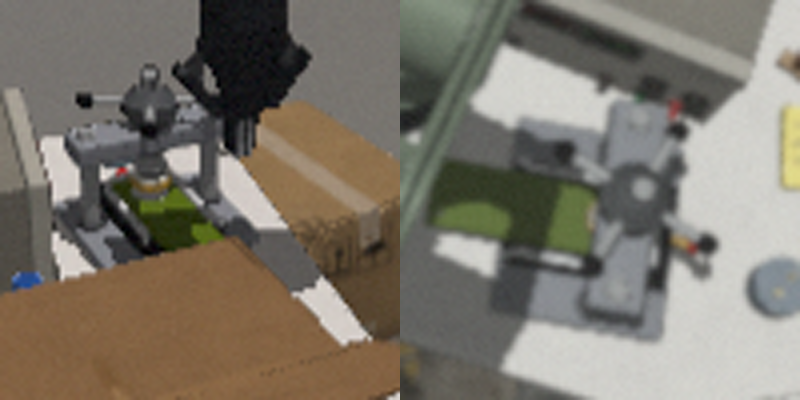

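The panel is home: tail at about -153 mm, lateral offset under 2 mm, with the spot under the electrode at crop (600,215). Now the star, in strokes with closed fingers on the robot-side quadrant.

Request:
drive_tool:
  motion: "-50 -14 0 0 0 0 -1; -105 -28 0 0 0 0 -1; -165 -42 0 0 0 0 -1; -224 -55 0 0 0 0 -1; -224 -55 0 0 0 0 -1"

```text
time_s: 16.45
ee_pos: [0.4302, -0.2831, 0.1792]
orientation: [0.663, 0.749, -0.002, -0.004]
ft_force: [0.7, 1.2, -0.4]
gripper_width: -0.0001
finger_force: 0.0
```

```bash
python3 st.py; python3 -c "
from h import *
go(O+.0114*px-.0538*py+[0,0,.137],down(7.5))"
```

```text
press xy 0.014507936120996101 -0.05563622305355073 0.17921103420634932 -1.0584986103602347 0.8073001809135847 -0.4230983294672657
shift [ 3.   2.1 42.2] rot [-0.5 -0.2 -0.5] rows>= 0.7
```

Request:
drive_tool:
  motion: "3 2 20 0 0 0 -1; 3 2 35 0 0 0 -1; 3 2 42 0 0 0 -1; 3 2 42 0 0 0 -1"

```text
time_s: 16.95
ee_pos: [0.4323, -0.2759, 0.1378]
orientation: [0.66, 0.751, -0.002, -0.004]
ft_force: [1.0, 0.5, 0.7]
gripper_width: 0.0002
finger_force: 0.0
```

Request:
drive_tool:
  motion: "18 -1 0 0 0 0 -1; 35 4 0 0 0 0 -1"

```text
time_s: 17.2
ee_pos: [0.4323, -0.2413, 0.1395]
orientation: [0.661, 0.751, -0.002, -0.002]
ft_force: [0.0, -4.2, 0.5]
gripper_width: 0.0
finger_force: 1.9
```

```bash
python3 st.py
```

```text
press xy -0.02670492515271493 -0.04807890150909362 0.13946522905232656 4.158872519372447 -0.5135812273992086 0.5420639889482397
```

Request:
drive_tool:
  motion: "15 10 1 0 0 0 -1; 26 26 1 0 0 0 -1; 31 44 1 0 0 0 -1; 31 52 1 0 0 0 -1"

```text
time_s: 17.7
ee_pos: [0.4798, -0.2023, 0.1369]
orientation: [0.66, 0.751, -0.002, -0.005]
ft_force: [-3.2, -1.8, 1.6]
gripper_width: 0.0
finger_force: 1.6
```

```bash
cat > ball.py <<'E'
from h import *
exec(open("st.py").read())
t=imaging.grab_frame("top")
g=cv2.cvtColor(t,cv2.COLOR_BGR2GRAY)
for k in range(0,360,6):
    pass
# darkness profile around ring r=.066 at z=.148
A=np.radians(np.arange(-180,180,3)); X=np.array([O+.0665*(np.cos(a)*px+np.sin(a)*py)+[0,0,.148] for a in A])
v=cv2.remap(cv2.GaussianBlur(g,(3,3),0),proj("top",X).astype(np.float32)[None],None,cv2.INTER_LINEAR)[0]
print(" ".join(f"{int(np.degrees(a).round())}:{x}" for a,x in zip(A,v) if x<70))
E
python3 ball.py
```

```text
press xy -0.05916422772753403 0.004046376076645065 0.13685001154171125 1.3649685829895577 -3.36370504664599 1.6006928118476274
-78:64 -75:54 -72:43 -69:37 -66:35 -63:44 -60:62 -33:64 -30:51 -27:47 -24:47 -21:57 156:64
```

Request:
drive_tool:
  motion: "-2 3 -10 0 0 0 -1; -2 3 -45 0 0 0 -1; -35 -30 -45 0 0 0 -1; -69 -58 -45 0 0 0 -1; -69 -58 -45 0 0 0 -1"

```text
time_s: 18.38
ee_pos: [0.43, -0.2816, 0.183]
orientation: [0.662, 0.749, -0.001, -0.003]
ft_force: [-0.2, 0.6, 0.6]
gripper_width: 0.0003
finger_force: 0.0
```

```bash
python3 ball.py
```

```text
press xy 0.012935242838027682 -0.05569685669238129 0.18300289744669576 -0.5987688581556299 -0.08122845986020613 0.6145937792917819
-66:63 -63:60 -33:66 -30:67 -18:67 -15:65 -12:64 -9:64 -6:68 18:68 21:68 150:58 153:48 156:55
```

Request:
drive_tool:
  motion: "2 2 20 0 0 0 -1; 2 2 36 0 0 0 -1; 2 2 46 0 0 0 -1; 2 2 46 0 0 0 -1"

```text
time_s: 18.92
ee_pos: [0.4326, -0.2768, 0.1359]
orientation: [0.66, 0.751, -0.001, -0.004]
ft_force: [-0.5, -0.7, 1.1]
gripper_width: 0.0001
finger_force: 0.0
```

Request:
drive_tool:
  motion: "18 -1 0 0 0 0 -1; 35 4 0 0 0 0 -1; 50 15 0 0 0 0 -1; 61 31 0 0 0 0 -1; 66 49 0 0 0 0 -1"

```text
time_s: 19.55
ee_pos: [0.4735, -0.205, 0.1367]
orientation: [0.66, 0.751, -0.002, -0.003]
ft_force: [-3.0, -0.8, 2.0]
gripper_width: 0.0001
finger_force: 1.6
```

Request:
drive_tool:
  motion: "0 8 0 0 0 0 -1; 0 8 0 0 0 0 -1"

```text
time_s: 19.8
ee_pos: [0.4813, -0.2038, 0.1358]
orientation: [0.661, 0.751, -0.001, -0.004]
ft_force: [-0.4, -0.7, 0.2]
gripper_width: -0.0001
finger_force: 0.0
```

Request:
drive_tool:
  motion: "-2 3 -10 0 0 0 -1; -2 3 -45 0 0 0 -1; -35 -30 -45 0 0 0 -1; -69 -58 -45 0 0 0 -1; -69 -58 -45 0 0 0 -1"

```text
time_s: 20.42
ee_pos: [0.4311, -0.2827, 0.1822]
orientation: [0.662, 0.749, -0.001, -0.003]
ft_force: [0.6, -0.1, -0.0]
gripper_width: 0.0002
finger_force: 0.0
```

```bash
python3 ball.py
```

```text
press xy 0.01413326847642209 -0.05471510316643042 0.18215523867603245 0.18434689999322706 0.5802672350759774 -0.008919439640550891
-63:60 -60:63 -30:67 -18:66 -15:65 -12:65 -9:64 -6:66 18:67 21:66 24:68 150:56 153:52 156:66
```

Request:
drive_tool:
  motion: "2 2 20 0 0 0 -1; 2 2 36 0 0 0 -1; 2 2 45 0 0 0 -1; 2 2 45 0 0 0 -1"

```text
time_s: 20.98
ee_pos: [0.4337, -0.2778, 0.136]
orientation: [0.66, 0.751, -0.001, -0.004]
ft_force: [-0.9, 0.1, 0.6]
gripper_width: -0.0
finger_force: 0.0
```

Request:
drive_tool:
  motion: "18 -1 0 0 0 0 -1; 35 4 0 0 0 0 -1; 45 11 0 0 0 0 -1"

```text
time_s: 21.35
ee_pos: [0.4388, -0.2318, 0.1373]
orientation: [0.66, 0.751, -0.002, -0.003]
ft_force: [-1.4, -4.2, 1.1]
gripper_width: -0.0
finger_force: 2.1
```

Request:
drive_tool:
  motion: "6 5 0 0 0 0 -1; 9 9 0 0 0 0 -1"

```text
time_s: 21.6
ee_pos: [0.4466, -0.2217, 0.1366]
orientation: [0.66, 0.751, -0.002, -0.004]
ft_force: [-3.6, -2.8, 2.6]
gripper_width: -0.0
finger_force: 1.8
```

```bash
python3 st.py
```

```text
press xy -0.04426582536100821 -0.03139066768476542 0.13660778771231877 2.327403120036689 -3.938295288126999 2.5784151166271876
```

Request:
drive_tool:
  motion: "3 4 0 0 0 0 -1; 5 8 0 0 0 0 -1"

```text
time_s: 21.85
ee_pos: [0.4536, -0.216, 0.1361]
orientation: [0.661, 0.751, -0.002, -0.004]
ft_force: [-2.8, -3.4, 1.5]
gripper_width: 0.0
finger_force: 1.7
```

Request:
drive_tool:
  motion: "1 4 0 0 0 0 -1; 2 6 0 0 0 0 -1"

```text
time_s: 22.1
ee_pos: [0.4569, -0.2146, 0.136]
orientation: [0.66, 0.751, -0.005, -0.005]
ft_force: [-13.1, -10.5, 6.4]
gripper_width: 0.0001
finger_force: 7.3
```

```bash
python3 st.py
```

```text
press xy -0.049934032559061405 -0.020215207076902407 0.13597460049528487 8.697252543977946 -14.36457600013008 6.428393964376988
```

The force jumped to 17 N, so the stop is reached. I'll back off and check.

Request:
drive_tool:
  motion: "-4 -8 0 0 0 0 -1; -4 -10 -10 0 0 0 -1; -4 -10 -60 0 0 0 -1; 60 -10 -90 0 0 0 -1; 120 -10 -90 0 0 0 -1"

```text
time_s: 22.72
ee_pos: [0.4376, -0.1, 0.2294]
orientation: [0.662, 0.75, 0.001, -0.001]
ft_force: [0.7, 1.3, -0.7]
gripper_width: -0.0001
finger_force: 0.0
```

Request:
drive_tool:
  motion: "60 0 0 0 0 0 -1; 100 0 0 0 0 0 -1; 100 0 0 0 0 0 -1"

```text
time_s: 23.1
ee_pos: [0.423, 0.0008, 0.2277]
orientation: [0.659, 0.752, -0.0, -0.003]
ft_force: [0.1, -0.1, 0.8]
gripper_width: -0.0003
finger_force: 0.0
```

```bash
python3 - <<'E'
exec(open("ball.py").read())
hsv=cv2.cvtColor(t,cv2.COLOR_BGR2HSV);m=cv2.inRange(hsv,(28,60,30),(60,255,255));m[:,430:]=0;m[:200]=0
k,l,st,c=cv2.connectedComponentsWithStats(m)
for j in range(1,k):
    if st[j,4]>60:
        pts=np.argwhere(l==j)[:,::-1].astype(np.float32);print(st[j],[((plane("top",p,.042)-O)@np.c_[px,py]).round(3).tolist() for p in cv2.boxPoints(cv2.minAreaRect(pts))])
s=imaging.grab_frame("side")
a=cv2.resize(s[130:230,260:360],(400,400),interpolation=cv2.INTER_CUBIC);cv2.imwrite("pics/p4.png",np.hstack([a,cv2.resize(t[195:295,350:450],(400,400),interpolation=cv2.INTER_CUBIC)]))
E
```

```text
press xy -0.267952235388802 -0.025747601332642985 0.2276511560621423 0.14266593801971963 0.07257486975920655 0.8047856470854735
-180:49 -177:48 -174:57 -93:67 -90:50 -87:49 -84:61 -72:66 -69:50 -66:51 0:59 87:55 90:51 93:63 177:67
[357 235  42  24 616] [[-0.152, -0.029], [-0.15, 0.031], [-0.009, 0.029], [-0.013, -0.031]]
```

View pics/p4.png

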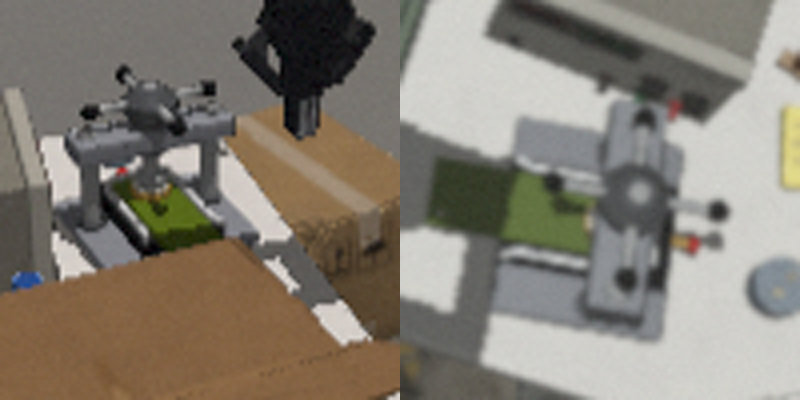

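The spokes now lie along the press axes, which matches 4.7 rad. The electrode is down on the panel, and the panel has not moved.

```bash
python3 -c "
from plant import robot
print(robot.finish_job())"
```

```text
the job is handed in; nothing more can be done
None
```

The green panel lies flat on the bed against the back stop, the star handle is turned to its stop with the electrode down on the silver spot, and I handed the job in at about 23 s; no verdict came back, and I did not measure the clamping force directly.

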